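# Seat the gauge bottle and hold the jig bolt against the nut runner

### The job

Set the bottle jig up for the amber bottle: stand the amber dropper bottle upright and fully home in the round hole of the white nest and let go of it, leaving it there. Then reach down into the gap behind the blue bracket, between it and the yellow guard, and pinch the steel bolt head firmly between the fingers so that the slow nut runner can no longer turn it; finish while still gripping the head and holding it still. Leave everything else on the table where it is.

Things in the scene. Friction and masses are not known exactly. Their poses are not given: they have to be found in the camera images.
- amber_bottle_center (a point): amber glass dropper bottle with white cap and bulb, standing loose on the table: body 28 mm diameter and straight up to 52 mm, total height 84 mm, about 60 g. This point is on its axis half-way up (42 mm above its underside, on the straight glass body); z is up along its axis
- jig: the bottle jig, screwed to the table: aluminium base plate (170 x 230 x 12 mm) with the white nest, the blue bracket with the bolt, the yellow guard, and an orange nut runner (top 103 mm above the table) with a brass nut on the near side of the bracket. Origin on the table under the base; x runs along the bolt from runner to guard, y to the left, z up. Turned up to 0.35 rad from the robot's x axis
- nest_floor (a point): centre of the floor of the hole in the white nest (50 x 50 mm block, top 46 mm above the table). The hole is vertical, 31 mm in diameter, 16 mm deep, slightly chamfered; its floor is 30 mm above the table. Axes as the jig's. Its axis is 49 mm behind (-x) and 130 mm to the right (-y) of the bolt head's centre
- bolt_head: hexagonal steel bolt head, 24 mm across flats, 28 across corners, 16 long; origin at its centre, 85 mm above the table; x along the level bolt (the jig's x), y and z turn with it. It is in the middle of a gap 46 mm wide along x, between blue bracket (80 mm wide, top 108 mm above the table) and yellow guard (80 mm wide, top 88 mm), open at top and both ends; base plate 12 mm high below
- bolt (a joint): angle of the bolt about its x axis (rad), grows without limit: the nut runner drags nut and bolt round slowly (about 0.3 rad/s, with about 0.06 N m) for as long as nothing holds the head; a firm grip of 20 N or more on the head stops it
- green_bottle_center (a point): green glass dropper bottle, same shape and size as the amber one (28 mm diameter, 84 mm high), point on its axis half-way up; leave it standing
- white_bottle_center (a point): white dropper bottle, same shape and size as the amber one (28 mm diameter, 84 mm high), point on its axis half-way up; leave it standing
- wrench: steel wrench 160 mm long lying along its x axis, origin under its middle; leave alone
- label_roll: roll of white labels, 80 mm diameter, 50 mm high, 40 mm hole, origin at the centre of its underside; leave alone
- capped_jar: white jar, 60 mm diameter, 70 mm high, origin at the centre of its underside; leave alone
- spare_nut: brass spare nut, 28 mm diameter, 12 mm high, origin at the centre of its underside; leave alone
- jug: white jug with red cap, 116 mm diameter, 187 mm high, handle on its y side, origin at the centre of its underside; leave alone
- amber_bottle: the same amber bottle, origin at the centre of its underside
Not all that is in view belongs to the job. What is shaped like the amber_bottle but purple is not meant.

How it is judged (in metres and radians):
On the way, in this order (a step that is already met when the one before it is completed fails the run):
1. the amber bottle stands fully home in the nest and is let go (horizontal distance between amber_bottle_center and nest_floor below 0.004 m and z of amber_bottle_center in the frame of nest_floor between 0.038 and 0.045 m and angle between amber_bottle_center's own z axis and vertical below 0.1 rad and contact force between the fingers and amber_bottle below 0.05 N), for 0.3 s.
2. the fingers pinch the bolt head and it has stopped turning (contact force between the fingers and bolt_head above 4 N and velocity of joint bolt between -0.03 and 0.03 rad/s and distance between the grasp point and bolt_head below 0.028 m), for 0.5 s.
At the end, for the whole second after the job is handed in: The amber bottle stands in the nest (axis within 4 mm of the hole's, underside within 3 mm of its floor, tilt under 0.1 rad), and the fingers grip the bolt head (over 4 N, grasp point within 28 mm of the head's centre), which turns at less than 0.03 rad/s (all of step 2 and horizontal distance between amber_bottle_center and nest_floor below 0.004 m and z of amber_bottle_center in the frame of nest_floor between 0.038 and 0.045 m and angle between amber_bottle_center's own z axis and vertical below 0.1 rad); the arm keeps its last pose, push and grip.
It fails at once if the green or white bottle is moved over 20 mm or tipped (distance of any of green_bottle_center, white_bottle_center from where it was at the start of the episode above 0.02 m).
It fails at once if the wrench, label roll, jar, spare nut or jug is moved over 20 mm (distance of any of wrench, label_roll, capped_jar, spare_nut, jug from where it was at the start of the episode above 0.02 m).
It fails at once if the amber bottle is tipped over (angle between amber_bottle_center's own z axis and vertical above 0.8 rad).
It also fails if it takes over 48 s, if anything falls off the work surface, if the arm or the gripper's body presses on something with over 40 N, if the wrist force passes 120 N, or if a joint passes its speed limit or range.

### The arm

A 6-joint arm with a two-finger parallel gripper is mounted at the origin on the work surface. World frame = base frame: x ahead of the robot, y to its left, z up, the work surface at z = 0. Lengths are in m, angles in degrees, forces in N, time in s.
With the tool pointing down it reaches from about 0.375 to 0.825 m from the base axis. Payload 5.5 kg.
Tool frame: the origin (TCP) lies at the very end of the fingers, on their centre line; the grasp point (between the pads) lies 19 mm behind it (robot.tcp_to_grasp is the distance from the TCP to the grasp point, in m); z points along the fingers, y is the direction in which the jaws open and shut (so a half turn about z gives the same grasp; the last joint's range is limited). The gripper opens to 85 mm and grips with 20 to 120 N. Pads are 22 mm wide; open, the fingers measure 114 mm over their backs; the gripper's body (76 mm by 85 mm) begins 54 mm behind the grasp point. The pads swing forward as they close: fully open they stand 13 mm farther back than shut.
Start: joints at [63.598, 17.962, -2.699, 69.339, 0, 90], TCP at [0.267, 0.537, 0.207] pointing down, gripper open.
Joint ranges: [-152.73, 152.73], [-39.44, 99.34], [-58.76, 71.6], [-118.89, 123.64], [-81.53, 83.1], [-180, 180]. Speed limits (degrees/s): [136.94, 136.94, 172.46, 180, 180, 180].

### API

Orientations are given as [roll, pitch, yaw] about the fixed x, y, z axes, in that order (R = Rz(yaw) Ry(pitch) Rx(roll)).
In Python, from rig import robot gives the robot as it stands. The module is installed in compiled form; this text tells all that it offers.
- The arm moves only by the tool jog_arm, never from a script. Its arguments are lists of equal length, an entry for each row: "linear": the shift along the world's x, y, z in units of 30 mm (1.0 is 30 mm), a list of three; "rot": the turn, a rotation vector about the world's x, y, z in units of 10 degrees (1.0 is 10 degrees), a list of three. A call has 1 to 20 rows; each row shifts and turns the commanded pose from where the row before left it; what a row does not reach is not made up. A row lasts 1/8 s, in which the tool goes at most 62.5 mm and 10.7 degrees, less where a joint would pass 70% of its speed; a pose out of reach is approached as far as the arm can. A call is refused whole if a number of a shift passes 1 or a number of a turn 1, either way. A call with a gripper value outside its range is refused whole. "fingers" is the finger opening in mm, from 0 to 85.4, set as the call begins (left out, the last holds). The fingers move at their own pace and stop on an object; the grip force is fixed at half the most. Time passes only in rows, so rows that do not move let the fingers close. It gives the time, the measured TCP pose, the force and the opening at its end, in the units of the state.
- robot.read_state(): the state, without advancing time (a new reading comes with each control period).
- robot.camera(name): name is "scene" or "side" or "wrist"; returns the picture (384x512x3 uint8, red, green, blue); there is no depth.
- robot.camera_info(name): a dict with "fov_y" (degrees; the focal length in pixels is half the picture's height over the tangent of half this angle, whatever the lens; pixels are square), "cx", "cy" (the principal point, pixels), "pose" (4x4, takes a point from camera to world coordinates). Camera axes: x right, y down, z forward; pixel columns grow to the right and rows downward; lengths in m; the calibration is good to about 2 mm. A picture is of the moment at which its call begins: read the wrist's pose just before it. camera_info takes no time and is no camera call; for the wrist camera it gives the pose at the moment of the call.
- robot.sign_off(): hands the job in, once; it reports no verdict.
Trained networks look in the newest picture that a camera, given by its name, has taken for a name from the list of things; names that differ only in an ending like _2 or _b are one class to them, and where a whole thing is asked for, a point or a joint stands for the part that bears it (a point fixed in the world has none). Each returns a list of dicts, best first, with "confidence" (0 to 1); they miss things now and then, are a little off and sometimes report something else, mostly with a low value. They report only what shows in the picture. A call takes as long as a camera call. They do not tell look-alikes from the thing itself.
- robot.masks_of(camera, label): "mask" (384x512 bool, what is visible of it) and "extent" ([centre column, centre row, width, height] in pixels, round what is visible of it).
The state is a dict: "t": time; "q": joint angles; "joint_velocities": joint speeds; "joint_torque": joint torques, N m; "ee_pos": TCP position; "orientation": TCP orientation; "ft_force": force on the tool from outside, world axes, zero at the start; "moment": the same for the moment, N m; "width": finger opening in m.
Only numpy, scipy, OpenCV 4.12 (cv2) and the standard library are available. Lean on these libraries where they do the work, as an engineer would, in place of code of your own. Each camera call takes 0.05 s, during which the arm holds its last target. There are 200 camera calls.

## Working session

There is one attempt and no reset: what is moved stays moved. The work goes in short steps, Python scripts to look and compute and a tool call to move; the robot and the scene stay as the last step left them, time stands still between calls to the robot, and variables do not carry over. Pictures are saved under pics/ and viewed, about 8 in all and at most 12, crops included, and the job is handed in when it is done.

Besides the shell and the picture viewer there is one more tool, called after "Call:" as name(argument=value, ...) on one line, values as JSON. jog_arm: Moves the arm, as the interface text tells. Its arguments: {"type":"object","properties":{"linear":{"type":"array"},"rot":{"type":"array"},"fingers":{"type":"number"}},"required":["linear","rot"]}

```bash
mkdir -p pics
cat > h.py <<'E'
import numpy as np, cv2
from rig import robot
def K(n):
    i=robot.camera_info(n); f=192/np.tan(np.radians(i["fov_y"])/2); return f,i["cx"],i["cy"],np.array(i["pose"])
def ray(n,u,v,k=None):
    f,cx,cy,P=k or K(n); d=P[:3,:3]@np.array([(u-cx)/f,(v-cy)/f,1]); return P[:3,3],d
def atz(n,u,v,z,k=None):
    o,d=ray(n,u,v,k); return o+d*(z-o[2])/d[2]
def proj(n,p,k=None):
    f,cx,cy,P=k or K(n); c=P[:3,:3].T@(np.asarray(p)-P[:3,3]); return np.array([cx+f*c[0]/c[2],cy+f*c[1]/c[2]])
def save(n,im): cv2.imwrite("pics/"+n,im[...,::-1])
E
python3 - <<'E'
from h import *
print(robot.read_state())
ims={}
for n in("scene","side"):
    ims[n]=robot.camera(n); np.save(n+".npy",ims[n]); print(n,K(n))
    for l in("amber_bottle","bolt_head","jig","green_bottle_center","white_bottle_center","jug","label_roll","capped_jar","wrench","spare_nut"):
        for d in robot.masks_of(n,l)[:4]:
            print(n,l,round(d["confidence"],2),np.round(d["extent"]))
big=np.hstack([ims["scene"],ims["side"]]); save("a.png",cv2.resize(ims["scene"],(800,600)));save("b.png",cv2.resize(ims["side"],(800,600)))
E
```

```text
{'t': 0.0, 'q': array([ 6.35990903e+01,  1.80052303e+01, -2.75277666e+00,  6.93385823e+01,
        2.37645860e-03,  8.99988622e+01]), 'joint_velocities': array([-0.02269824,  0.02602937, -0.04018761, -0.15209418, -0.01586703,
       -0.00204014]), 'joint_torque': array([-8.99651823e-04, -5.39591753e+01,  3.39751518e+01,  1.90154178e-02,
       -1.79935641e-04,  3.70350534e-06]), 'ee_pos': array([0.26651112, 0.53689488, 0.20623481]), 'orientation': array([-1.79903411e+02, -2.37837327e-03,  1.53600224e+02]), 'ft_force': array([-0.48232293,  0.22558931, -0.27467825]), 'moment': array([-0.03652803,  0.00504963,  0.00164627]), 'width': 0.08549722981217893}
scene (np.float64(440.14468102782774), 255.79617279373153, 198.96232437070356, array([[ 0.75401287,  0.44740785, -0.48092703,  1.12085136],
       [ 0.65682625, -0.50617357,  0.55889855, -0.60029145],
       [ 0.00662304, -0.7373022 , -0.67553061,  0.90201453],
       [ 0.        ,  0.        ,  0.        ,  1.        ]]))
scene amber_bottle 0.79 [186. 289.   7.  26.]
scene amber_bottle 0.59 [189. 262.  13.  24.]
scene bolt_head 0.61 [3
[... 488 characters left out ...]
209,  0.37251799,  0.04450264],
       [-0.44293496,  0.49557731, -0.74713569,  1.061249  ],
       [-0.00552895, -0.83483581, -0.55047125,  0.81485963],
       [ 0.        ,  0.        ,  0.        ,  1.        ]]))
side bolt_head 0.48 [231. 166.  41.  11.]
side bolt_head 0.45 [206. 212.  21.  16.]
side bolt_head 0.34 [216. 232.  70.  58.]
side jig 0.62 [215. 232.  74.  62.]
side jug 0.82 [153. 294.  62.  89.]
side jug 0.25 [155. 252.  23.  20.]
side label_roll 0.75 [244. 316.  37.  44.]
side capped_jar 0.79 [154. 252.  28.  20.]
side wrench 0.6 [232. 165.  43.   9.]
side spare_nut 0.64 [244. 317.  35.  38.]
side spare_nut 0.63 [329. 193.   7.   4.]
side spare_nut 0.46 [207. 212.  17.  18.]
```

View pics/a.png

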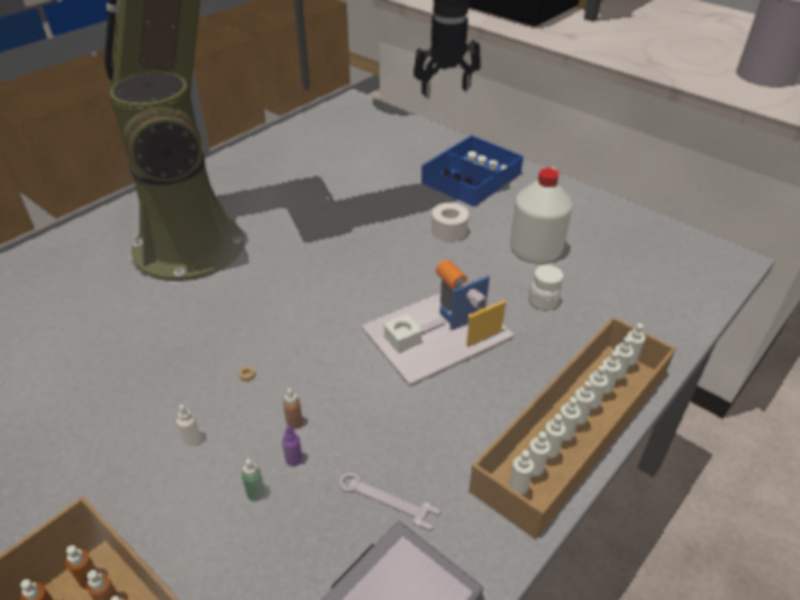

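View pics/b.png

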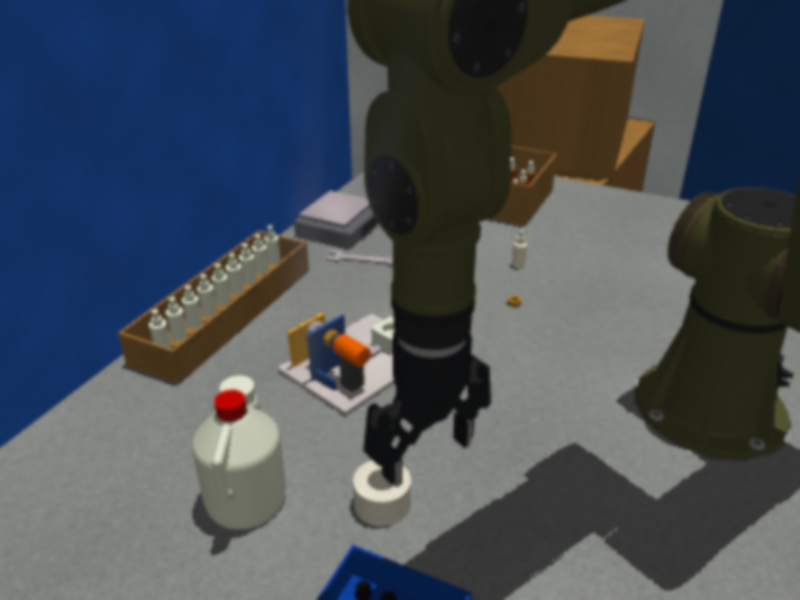

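Scene view (800 px): the amber bottle is at (292,408) and its purple look-alike at (291,447). Green is at (253,480), white at (188,427), more amber bottles are in the crate at the lower left, and the jig is centred near (437,325). The loose brown-glass one with the white cap at (292,408) fits; the purple one and the boxed ones don't. The side view shows the jig from behind the runner; the arm hides the bottles.

Run:
```python
from h import *
s=800/512
def g(name,u,v,z): print(name,np.round(atz("scene",u/s,v/s,z),3))
for nm,c in (("amber",(293,410)),("purple",(292,447)),("green",(252,481)),("white",(188,427))): g(nm,*c,.040)
g("nest top hole",403,328,.046); g("head",476,297,.085); g("nut",247,373,.006);g("roll",450,213,.05);g("jar",546,290,.035);g("jug",540,235,.08)
for n,c in(("near",(412,381)),("right",(512,335)),("left",(363,328))): g("base "+n,*c,.012)
g("wr",350,482,0);g("wr",428,517,0)
im=np.load("scene.npy"); save("c.png",np.hstack([cv2.resize(im[225:325,95:225],(400,308),interpolation=2),cv2.resize(im[160:250,225:342],(400,308),interpolation=2)]))
```

```text
amber [ 0.533 -0.177  0.04 ]
purple [ 0.586 -0.227  0.04 ]
green [ 0.587 -0.307  0.04 ]
white [ 0.436 -0.309  0.04 ]
nest top hole [0.546 0.078 0.046]
head [0.618 0.195 0.085]
nut [ 0.388 -0.158  0.006]
roll [0.389 0.414 0.05 ]
jar [0.676 0.35  0.035]
jug [0.599 0.438 0.08 ]
base near [0.621 0.015 0.012]
base right [0.686 0.224 0.012]
base left [0.467 0.055 0.012]
wr [ 0.676 -0.196  0.   ]
wr [ 0.803 -0.163  0.   ]
```

View pics/c.png

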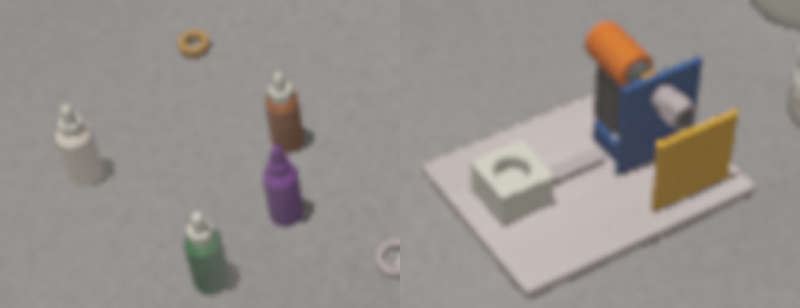

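The crop confirms it: amber glass with a white cap, the purple one about 73 mm away. The jig is turned roughly -14°. I'll check it with the wrist camera on the way.

Call:
jog_arm(linear=[[0.67,-0.97,0.22],[0.67,-0.97,0.22],[0.67,-0.97,0.22],[0.67,-0.97,0.22],[0.67,-0.97,0.22],[0.67,-0.97,0.22],[0.67,-0.97,0.22],[0.67,-0.97,0.22],[0.67,-0.97,0.22],[0.67,-0.97,0.22],[0.67,-0.97,0.22],[0.67,-0.97,0.22],[0.67,-0.97,0.22],[0.67,-0.97,0.22],[0,0,0],[0,0,0]], rot=[[0,0,0.09],[0,0,0.09],[0,0,0.09],[0,0,0.09],[0,0,0.09],[0,0,0.09],[0,0,0.09],[0,0,0.09],[0,0,0.09],[0,0,0.09],[0,0,0.09],[0,0,0.09],[0,0,0.09],[0,0,0.09],[0,0,0],[0,0,0]])

```text
t: 3.1
ee_pos: [0.5479, 0.1303, 0.2993]
orientation: [180.0, -0.0, 166.2]
ft_force: [-0.1, 0.1, 0.8]
width: 0.0854
```

Run:
```python
from h import *
k=K("wrist"); im=robot.camera("wrist"); print(k); s=robot.read_state(); print(s["t"],s["ee_pos"],s["orientation"],s["q"])
for l in("bolt_head","nest_floor","jig","amber_bottle"):
    for d in robot.masks_of("wrist",l)[:3]: print(l,d["confidence"],np.round(d["extent"]))
for n,p in(("nest",(.546,.078,.046)),("head",(.618,.195,.085))): print(n,proj("wrist",p,k))
np.save("w1.npy",im); import pickle; pickle.dump(k,open("w1.pkl","wb")); save("w1.png",cv2.resize(im,(800,600)))
```

```text
(np.float64(288.57563608403154), 261.2251127092955, 191.09075009770459, array([[ 2.39324973e-01,  9.23173725e-01,  3.00788681e-01,
         4.70033587e-01],
       [ 9.70939505e-01, -2.27492328e-01, -7.43217175e-02,
         1.49256963e-01],
       [-1.84739501e-04,  3.09834656e-01, -9.50790435e-01,
         4.65994849e-01],
       [ 0.00000000e+00,  0.00000000e+00,  0.00000000e+00,
         1.00000000e+00]]))
3.15 [0.54767297 0.13058233 0.29929427] [ 1.79994964e+02 -3.48859831e-02  1.66225223e+02] [1.33978403e+01 1.28619847e+01 2.49817387e+00 7.96649251e+01
 2.04118853e-02 2.71726134e+01]
bolt_head 0.83 [317. 191.  23.  42.]
nest_floor 0.78 [279. 163. 153. 123.]
jig 0.95 [274. 162. 150. 120.]
amber_bottle 0.62 [ 68. 186.  44.  23.]
amber_bottle 0.62 [ 55. 224.  46.  32.]
nest [226.84499844 161.5303914 ]
head [318.38615068 196.91952897]
```

View pics/w1.png

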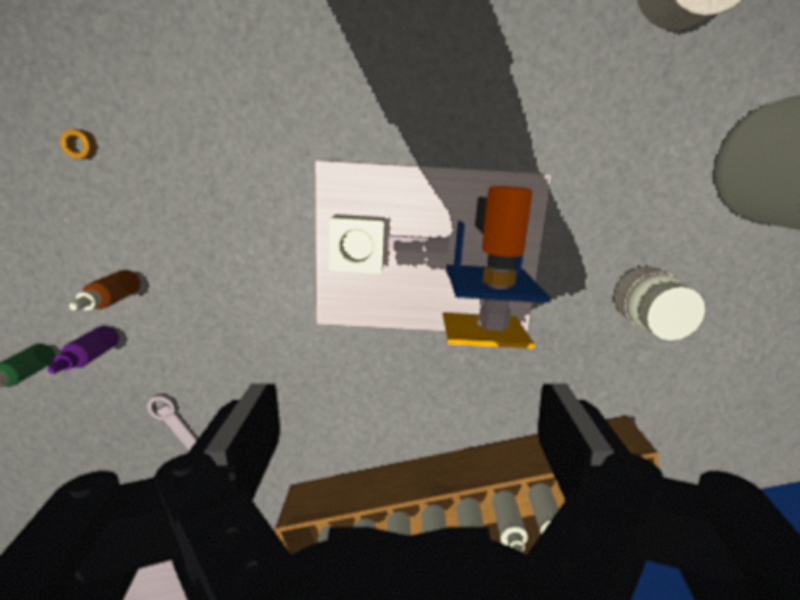

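Wrist view: nest hole at (357,245), amber bottle lying from its base near (135,283) to its bulb at (80,302), purple below it, bolt head at (495,312) between the blue and yellow plates. I'll enlarge it for subpixel measurement.

Run:
```python
from h import *
import pickle; k=pickle.load(open("w1.pkl","rb")); im=np.load("w1.npy")
# plate outline & nest block & bottle by colour
hsv=cv2.cvtColor(im,cv2.COLOR_RGB2HSV)
a=im[165:210,40:100]; b=im[95:225,195:355]
save("d.png",np.vstack([cv2.resize(b,(640,520),interpolation=cv2.INTER_CUBIC)]))
for d in robot.masks_of("wrist","amber_bottle")[:2]:
    m=d["mask"]; print(d["confidence"],im[m].mean(0))
amb=(hsv[...,0]<14)&(hsv[...,1]>90)&(hsv[...,2]>40); n,l,st,c=cv2.connectedComponentsWithStats(amb[:, :110].astype(np.uint8)); print(st[1:][st[1:,4]>30],c[1:][st[1:,4]>30])
```

```text
0.62 [90.76539589 66.03225806 44.25953079]
0.62 [61.03034301 31.65435356 72.20976253]
[[ 53 173  37  25 462]] [[ 73.03679654 183.55627706]]
```

View pics/d.png

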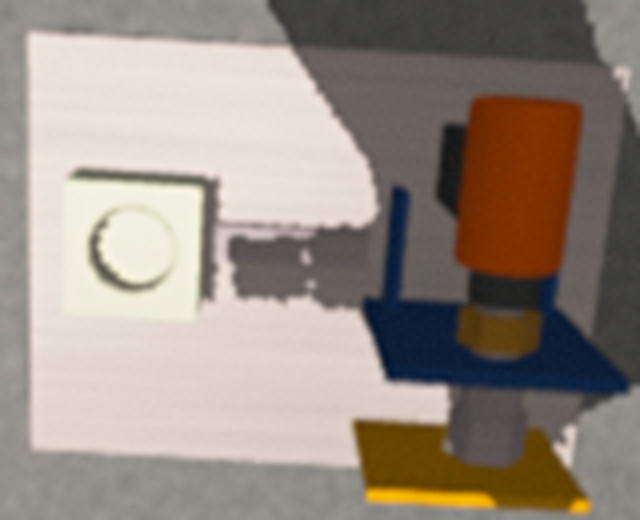

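```bash
cat >> h.py <<'E'
def fit_circ(pts):
    A=np.c_[2*pts,np.ones(len(pts))]; x=np.linalg.lstsq(A,(pts**2).sum(1),rcond=None)[0]; return x[:2],np.sqrt(x[2]+x[:2]@x[:2])
E
python3 - <<'E'
from h import *
import pickle; k=pickle.load(open("w1.pkl","rb"))
P=lambda u,v,z: atz("wrist",195+u/4-.4,95+v/4-.4,z,k)[:2]
c=np.array([P(*q,.046) for q in((69,178),(205,186),(198,321),(62,314))]); print("nest",c.mean(0),"hole",P(133,248,.046))
ang=lambda d:np.degrees(np.arctan2(d[1],d[0]))
for i in range(4): d=c[(i+1)%4]-c[i]; print(ang(d),np.linalg.norm(d))
b=[P(27,33,.012),P(625,65,.012),P(32,450,.012)]
print("plate y",ang(b[1]-b[0]),np.linalg.norm(b[1]-b[0]),"x",ang(b[2]-b[0]),np.linalg.norm(b[2]-b[0]))
# guard top edge and bracket top edge
for a,e,z in(((367,493),(590,507),.088),((388,378),(628,388),.108)):
    d=P(*e,z)-P(*a,z); print("edge",ang(d),np.linalg.norm(d),(P(*e,z)+P(*a,z))/2)
# amber: fit circle axis: project model centre axis points
for p in((.533,-.177),(.54,-.18)): print(p,[np.round(proj("wrist",(*p,z),k),1) for z in(0,.026,.052,.084)])
im=np.load("w1.npy");save("e.png",cv2.resize(im[160:245,20:110],(720,680),interpolation=cv2.INTER_CUBIC)[:600])
E
```

```text
nest [0.54036347 0.08134554] hole [0.53924098 0.08147221]
72.80008386197619 0.049197548314778024
-17.770569111594504 0.0506257192869351
-106.88980238856918 0.05103304728577527
160.16904140123398 0.05095313613259199
plate y 73.21402450576191 0.22636544758787433 x -16.809207565332457 0.16825451578745773
edge 72.26981115419127 0.07984519595936765 [0.64913097 0.18282242]
edge 73.65651152870801 0.07851080428336371 [0.60114851 0.19798844]
(0.533, -0.177) [array([ 82.2, 184. ]), array([ 72.6, 188.6]), array([ 62. , 193.8]), array([ 47., 201.])]
(0.54, -0.18) [array([ 82.3, 188.2]), array([ 72.8, 193.1]), array([ 62.2, 198.5]), array([ 47.4, 206. ])]
```

Call:
jog_arm(linear=[[-0.07,-0.93,-0.48],[-0.07,-0.93,-0.48],[-0.07,-0.93,-0.48],[-0.07,-0.93,-0.48],[-0.07,-0.93,-0.48],[-0.07,-0.93,-0.48],[-0.07,-0.93,-0.48],[-0.07,-0.93,-0.48],[-0.07,-0.93,-0.48],[-0.07,-0.93,-0.48],[-0.07,-0.93,-0.48],[0,0,0],[0,0,0]], rot=[[0,0,-0.265],[0,0,-0.265],[0,0,-0.265],[0,0,-0.265],[0,0,-0.265],[0,0,-0.265],[0,0,-0.265],[0,0,-0.265],[0,0,-0.265],[0,0,-0.265],[0,0,-0.265],[0,0,0],[0,0,0]])

```text
t: 5.03
ee_pos: [0.5253, -0.1762, 0.1414]
orientation: [180.0, -0.0, 137.1]
ft_force: [0.4, 0.4, 0.0]
width: 0.0853
```

Run:
```python
from h import *
from scipy.optimize import least_squares
k=K("wrist"); im=robot.camera("wrist"); s=robot.read_state(); print(s["t"],s["ee_pos"],s["orientation"])
for l in("amber_bottle",):
    for d in robot.masks_of("wrist",l)[:3]: print(l,d["confidence"],np.round(d["extent"]),im[d["mask"]].mean(0))
hsv=cv2.cvtColor(im,cv2.COLOR_RGB2HSV)
amb=((hsv[...,0]<14)&(hsv[...,1]>90)&(hsv[...,2]>40)).astype(np.uint8)
n,l,st,c=cv2.connectedComponentsWithStats(amb); i=1+st[1:,4].argmax(); print(st[i],c[i])
for p in((.525,-.175),): print(p,[np.round(proj("wrist",(*p,z),k),1) for z in(0,.026,.052,.084)])
o=im.copy()
def outl(p,z,r,col):
    t=np.linspace(0,2*np.pi,60); q=np.array([proj("wrist",(p[0]+r*np.cos(a),p[1]+r*np.sin(a),z),k) for a in t]); cv2.polylines(o,[q.round().astype(np.int32)],True,col)
outl((.525,-.175),0,.014,(0,255,0));outl((.525,-.175),.052,.014,(0,255,255))
save("f.png",cv2.resize(o,(800,600)))
np.save("w2.npy",im)
import pickle; pickle.dump(k,open("w2.pkl","wb"))
```

```text
5.075 [ 0.52551877 -0.17611274  0.14166982] [1.79963906e+02 2.54580247e-02 1.37119708e+02]
amber_bottle 0.97 [264. 183.  29.  40.] [105.59661017  74.12542373  46.34011299]
amber_bottle 0.76 [264. 249.  30.  56.] [73.63087844 32.18101154 90.08606921]
[249 161  29  36 568] [263.13556338 176.00176056]
(0.525, -0.175) [array([262.3, 172.4]), array([262.4, 178.8]), array([262.5, 186.4]), array([262.7, 197.9])]
```

View pics/f.png

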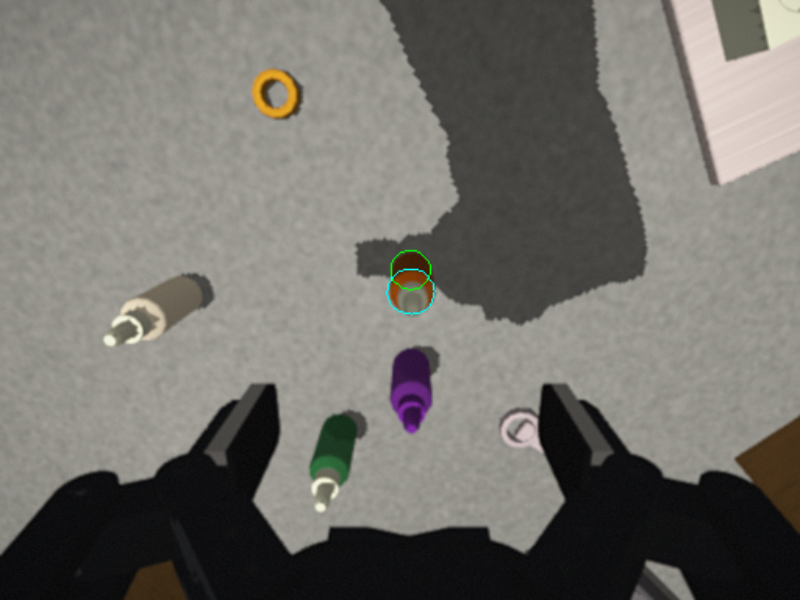

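The predicted outline lies right on the amber bottle at (410,280), so I'll descend and grip.

Call:
jog_arm(linear=[[0,0.03,-0.65],[0,0,-0.65],[0,0,-0.65],[0,0,-0.65],[0,0,-0.65],[0,0,-0.65],[0,0,0],[0,0,0]], rot=[[0,0,0],[0,0,0],[0,0,0],[0,0,0],[0,0,0],[0,0,0],[0,0,0],[0,0,0]])

```text
t: 6.12
ee_pos: [0.5259, -0.1757, 0.0251]
orientation: [180.0, 0.1, 137.1]
ft_force: [0.5, 0.7, 1.4]
width: 0.0855
```

Call:
jog_arm(linear=[[0,0,0],[0,0,0],[0,0,0],[0,0,0],[0,0,0],[0,0,0],[0,0,0],[0,0,0]], rot=[[0,0,0],[0,0,0],[0,0,0],[0,0,0],[0,0,0],[0,0,0],[0,0,0],[0,0,0]], fingers=0)

```text
t: 7.12
ee_pos: [0.5257, -0.1762, 0.0247]
orientation: [180.0, 0.1, 137.0]
ft_force: [-0.4, 0.6, 4.9]
width: 0.0235
```

Run:
```python
from h import *
k=K("wrist"); im=robot.camera("wrist"); s=robot.read_state(); print(s["t"],s["width"],s["ft_force"],s["moment"],s["ee_pos"])
for p in((.5257,-.1762),): print([np.round(proj("wrist",(*p,z),k),1) for z in(0,.044,.052,.084)])
save("g.png",cv2.resize(im[60:330,120:480],(800,600)))
```

```text
7.175 0.02373022421383097 [-0.22422624  0.0480516   5.2541347 ] [ 0.04108335  0.13557817 -0.02884448] [ 0.52565418 -0.17621153  0.02469313]
[array([261.9, 214.4]), array([262.1, 244.3]), array([262.1, 251.4]), array([262.4, 288.6])]
```

View pics/g.png

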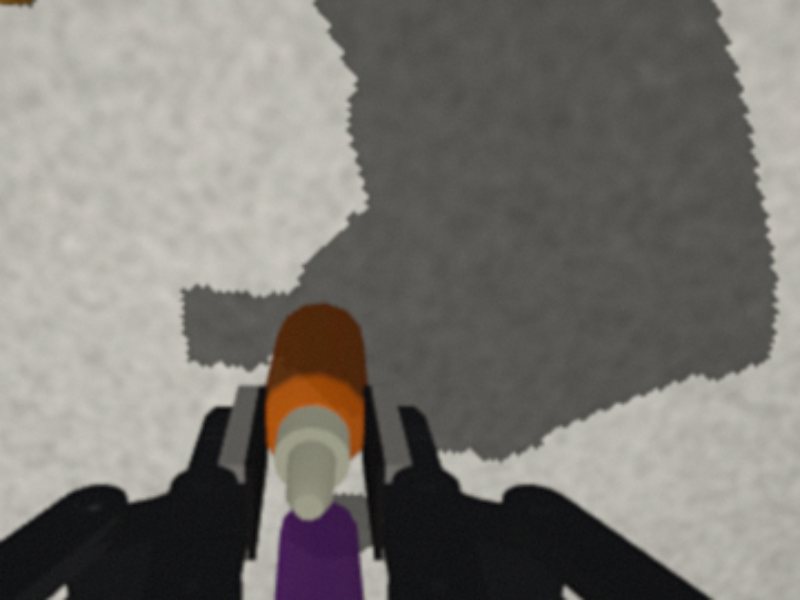

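The grip is on the straight glass. The width reads 23.7 mm, about 4 mm under the true diameter, probably from pad compliance. I'll lift and carry it over the nest.

Call:
jog_arm(linear=[[0,0,0.4],[0,0,0.9],[0,0,0.9],[0,0,0.5],[0.03,0.5,0],[0.05,0.95,0],[0.05,0.95,0],[0.05,0.95,0],[0.05,0.95,0],[0.05,0.95,0],[0.05,0.95,0],[0.05,0.95,0],[0.05,0.95,0],[0.05,0.48,0],[0,0,0],[0,0,0],[0,0,0]], rot=[[0,0,0],[0,0,0],[0,0,0],[0,0,0],[0,0,0.26],[0,0,0.26],[0,0,0.26],[0,0,0.26],[0,0,0.26],[0,0,0.26],[0,0,0.26],[0,0,0.26],[0,0,0.26],[0,0,0.26],[0,0,0],[0,0,0],[0,0,0]])

```text
t: 9.3
ee_pos: [0.5394, 0.0805, 0.105]
orientation: [-180.0, -0.0, 163.0]
ft_force: [-0.3, 0.4, -0.1]
width: 0.0237
```

Run:
```python
from h import *
k=K("wrist"); im=robot.camera("wrist"); s=robot.read_state(); print(s["t"],s["width"],s["ft_force"],s["ee_pos"],s["orientation"])
np.save("w3.npy",im)
e=s["ee_pos"]; o=cv2.resize(im[40:310,130:490],(1440,1080),interpolation=cv2.INTER_CUBIC)
t=np.linspace(0,2*np.pi,90)
def poly(P,col): cv2.polylines(o,[((np.array([proj("wrist",p,k) for p in P])-[130,40]+.5)*4).round().astype(np.int32)],True,col,1)
def circ(c,z,r,col): poly([(c[0]+r*np.cos(a),c[1]+r*np.sin(a),z) for a in t],col)
b=e[2]-.0247
circ(e,b,.014,(0,255,0)); circ(e,b+.052,.014,(0,255,255))
N=np.array([.540,.0815]); th=np.radians(-17); R=np.array([[np.cos(th),-np.sin(th)],[np.sin(th),np.cos(th)]])
poly([(*(N+R@q),.046) for q in np.array([(1,1),(1,-1),(-1,-1),(-1,1)])*.025],(255,0,0)); circ(N,.046,.0155,(255,0,0))
c=proj("wrist",(*N,.046),k); x,y=((c-[130,40])*4).astype(int); x0=max(0,x-320);y0=max(0,y-300)
save("i.png",o[y0:y0+600,x0:x0+800])
```

```text
9.35 0.023646841325919495 [ 0.9469577   0.23603452 -0.04622755] [0.53944375 0.08059747 0.10506602] [-1.79989481e+02 -2.44927735e-03  1.62973411e+02]
```

View pics/i.png

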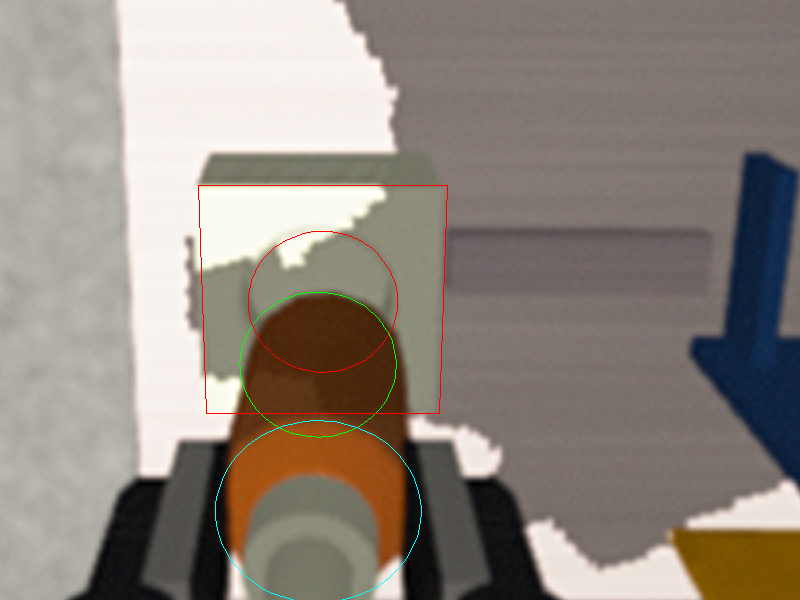

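The overlay agrees to about 0.5 mm: bottle base (green) and nest (red) outlines fit, with the hole at (321,300) and the bottle axis at (319,365). I'll lower it.

Call:
jog_arm(linear=[[0.02,0.01,-0.6],[0,0,-0.5],[0,0,-0.1],[0,0,-0.1],[0,0,-0.1],[0,0,-0.1],[0,0,-0.1]], rot=[[0,0,0],[0,0,0],[0,0,0],[0,0,0],[0,0,0],[0,0,0],[0,0,0]])

```text
t: 10.22
ee_pos: [0.5401, 0.0813, 0.0571]
orientation: [-180.0, 0.0, 163.0]
ft_force: [-1.0, -4.5, 2.5]
width: 0.0235
```

Call:
jog_arm(linear=[[-0.005,-0.02,-0.05],[0,-0.01,-0.05],[0,0,-0.02],[0,0,0]], rot=[[0,0,0],[0,0,0],[0,0,0],[0,0,0]])

```text
t: 10.72
ee_pos: [0.541, 0.0811, 0.0546]
orientation: [179.9, 0.1, 163.1]
ft_force: [-0.2, -3.3, 7.6]
width: 0.0233
```

The z force (7.6 N) shows it is on the floor. I'll release it and raise the arm straight up.

Call:
jog_arm(linear=[[0,0,0],[0,0,0],[0,0,0],[0,0,0],[0,0,0],[0,0,0]], rot=[[0,0,0],[0,0,0],[0,0,0],[0,0,0],[0,0,0],[0,0,0]], fingers=60)

```text
t: 11.48
ee_pos: [0.54, 0.0809, 0.0535]
orientation: [180.0, 0.0, 163.0]
ft_force: [-0.0, -0.1, 0.4]
width: 0.0603
```

Call:
jog_arm(linear=[[0,0,0.5],[0,0,0.9],[0,0,0.9],[0,0,0.9],[0,0,0.9],[0,0,0]], rot=[[0,0,0],[0,0,0],[0,0,0],[0,0,0],[0,0,0],[0,0,0]])

```text
t: 12.22
ee_pos: [0.542, 0.0811, 0.1798]
orientation: [179.9, 0.3, 163.0]
ft_force: [0.5, 0.7, -0.9]
width: 0.0598
```

Run:
```python
from h import *
k=K("wrist"); im=robot.camera("wrist"); s=robot.read_state(); print(s["t"],s["width"],s["ft_force"],s["ee_pos"],s["orientation"])
o=cv2.resize(im,(1024,768),interpolation=cv2.INTER_CUBIC)
t=np.linspace(0,2*np.pi,90)
def poly(P,col): cv2.polylines(o,[((np.array([proj("wrist",p,k) for p in P])+.5)*2).round().astype(np.int32)],True,col,1)
def circ(c,z,r,col): poly([(c[0]+r*np.cos(a),c[1]+r*np.sin(a),z) for a in t],col)
N=np.array([.540,.081]); th=np.radians(-17); R=np.array([[np.cos(th),-np.sin(th)],[np.sin(th),np.cos(th)]])
sq=np.array([(1,1),(1,-1),(-1,-1),(-1,1)])
poly([(*(N+R@q),.046) for q in sq*.025],(255,0,0)); circ(N,.046,.014,(0,255,0)); circ(N,.114,.005,(0,255,255))
H=N+R@[.049,.130]; print("head",H)
poly([(*(H+R@q),.085) for q in sq*[.008,.014]],(255,0,0))
poly([(*(H+R@np.array([.023,y])),.088) for y in(-.04,.04)],(0,255,0)); poly([(*(H+R@np.array([-.023,y])),.108) for y in(-.04,.04)],(0,255,0))
save("j.png",o[100:700,150:950])
```

```text
12.275 0.05989360029594077 [ 1.14241647 -0.10105566 -0.3429187 ] [0.54092179 0.08098868 0.1781038 ] [1.79922749e+02 1.52605874e-01 1.63047131e+02]
head [0.62486725 0.1909934 ]
```

View pics/j.png

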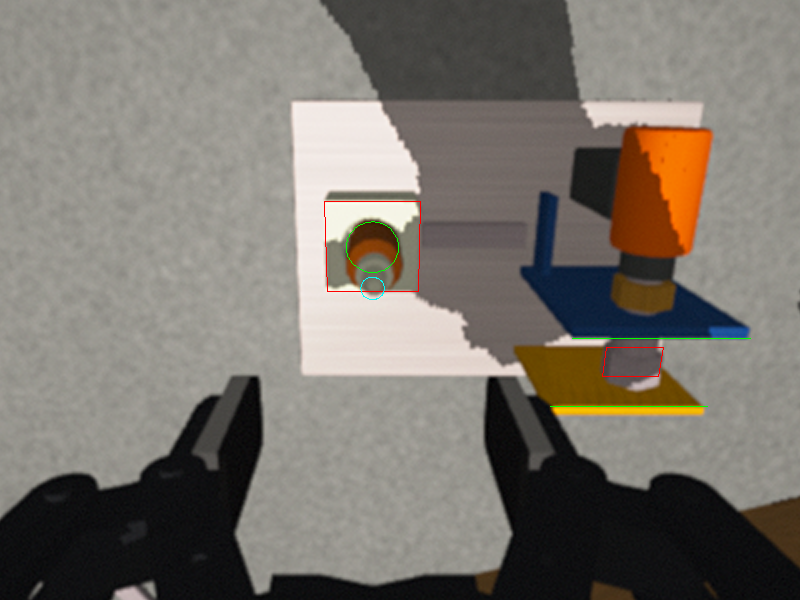

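The bottle is upright in the nest: its outline and bulb at (373,285) match the predicted rings. The head is at (633,362) and the plate-edge overlays agree. Next I'll move over the gap and down.

Call:
jog_arm(linear=[[0.5,0.6,0],[0.7,0.95,0],[0.7,0.95,0],[0.6,0.8,0],[0.3,0.37,0],[0,0,0],[0,0,0],[0,0,0]], rot=[[0,0,0],[0,0,0],[0,0,0],[0,0,0],[0,0,0],[0,0,0],[0,0,0],[0,0,0]])

```text
t: 13.28
ee_pos: [0.6235, 0.19, 0.1767]
orientation: [-180.0, -0.0, 163.0]
ft_force: [0.4, 0.6, -0.2]
width: 0.0598
```

Run:
```python
from h import *
k=K("wrist"); im=robot.camera("wrist"); s=robot.read_state(); print(s["t"],s["width"],s["ft_force"],s["ee_pos"],s["orientation"])
o=cv2.resize(im,(1024,768),interpolation=cv2.INTER_CUBIC)
def poly(P,col): cv2.polylines(o,[((np.array([proj("wrist",p,k) for p in P])+.5)*2).round().astype(np.int32)],True,col,1)
N=np.array([.540,.081]); th=np.radians(-17); R=np.array([[np.cos(th),-np.sin(th)],[np.sin(th),np.cos(th)]])
sq=np.array([(1,1),(1,-1),(-1,-1),(-1,1)]); H=N+R@[.049,.130]
poly([(*(H+R@q),.085) for q in sq*[.008,.014]],(255,0,0))
poly([(*(H+R@np.array([.023,y])),.088) for y in(-.04,.04)],(0,255,0)); poly([(*(H+R@np.array([-.023,y])),.108) for y in(-.04,.04)],(0,255,0))
save("k.png",o[150:750,150:950])
```

```text
13.325 0.06001809866165285 [-0.08148082  0.08363337  0.65541055] [0.62359307 0.19013754 0.17678487] [-1.79994646e+02  4.36173054e-03  1.63001820e+02]
```

View pics/k.png

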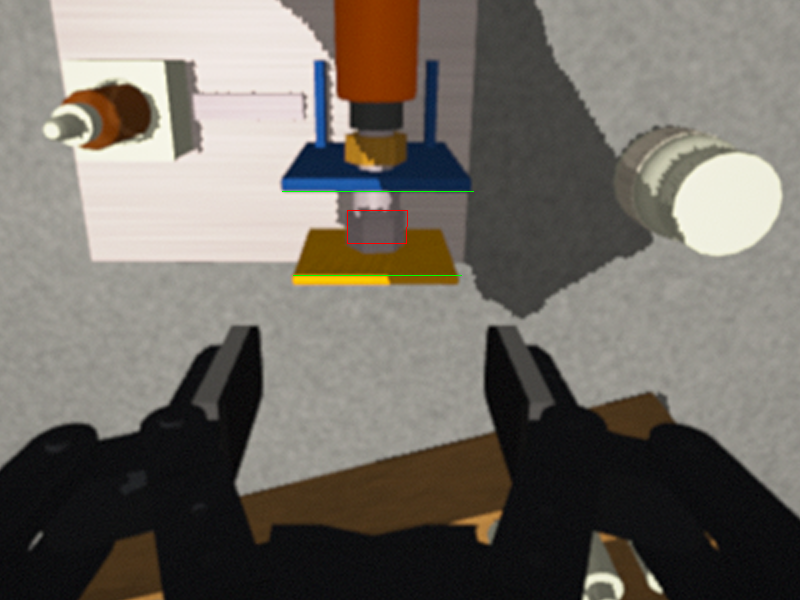

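The head at (375,230) is centred between the jaws (inner edges at 262 and 487), and the overlays agree. Descending.

Call:
jog_arm(linear=[[0.04,0,-0.6],[0,0,-0.8],[0,0,-0.8],[0,0,-0.6],[0,0,-0.5],[0,0,-0.4],[0,0,0],[0,0,0]], rot=[[0,0,0],[0,0,0],[0,0,0],[0,0,0],[0,0,0],[0,0,0],[0,0,0],[0,0,0]])

```text
t: 14.32
ee_pos: [0.6257, 0.1911, 0.0662]
orientation: [180.0, 0.1, 163.0]
ft_force: [0.5, -0.6, -0.4]
width: 0.0599
```

Call:
jog_arm(linear=[[0,0,0],[0,0,0],[0,0,0],[0,0,0],[0,0,0],[0,0,0],[0,0,0],[0,0,0],[0,0,0],[0,0,0],[0,0,0],[0,0,0],[0,0,0],[0,0,0]], rot=[[0,0,0],[0,0,0],[0,0,0],[0,0,0],[0,0,0],[0,0,0],[0,0,0],[0,0,0],[0,0,0],[0,0,0],[0,0,0],[0,0,0],[0,0,0],[0,0,0]], fingers=0)

```text
t: 16.08
ee_pos: [0.6255, 0.1904, 0.0682]
orientation: [-180.0, 0.1, 163.0]
ft_force: [-5.0, -3.7, 14.8]
width: 0.0152
```

Run:
```python
from h import *
a=robot.camera("wrist").astype(int)
ws=[]
for i in range(9): 
    b=robot.camera("wrist").astype(int); s=robot.read_state(); ws.append((round(s["t"],2),round(s["width"],4),np.round(s["ft_force"],1).tolist(),np.round(s["moment"],2).tolist()))
print(ws[0],ws[4],ws[-1])
d=np.abs(a-b).sum(2); print("diff",d.mean(),d[150:330,180:340].max(), np.argwhere(d>60)[:5], (d>60).sum())
p=b.astype(np.uint8); save("l.png",cv2.resize(p[90:330,150:370],(550,600),interpolation=cv2.INTER_CUBIC))
```

```text
(16.18, 0.0149, [-6.1, -3.4, 15.3], [-0.77, 1.26, -0.03]) (16.38, 0.015, [-5.6, -3.1, 15.1], [-0.71, 1.2, -0.03]) (16.57, 0.0151, [-6.1, -2.6, 15.6], [-0.69, 1.23, -0.04])
diff 3.85205078125 29 [[30 38]] 1
```

View pics/l.png

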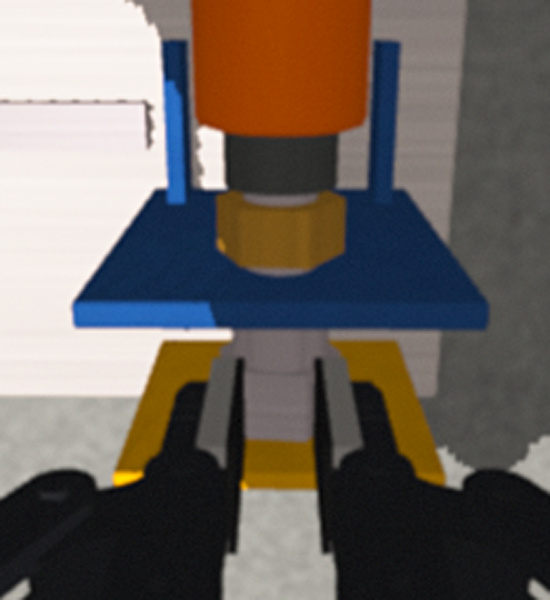

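The jaws straddle the head at (280,405) below the nut, and nothing changed between frames over 0.45 s. I'll hold longer and compare the nut and bolt pixels over a span in which free turning would be obvious.

```bash
python3 -c "
from h import *
np.save('n0.npy',np.mean([robot.camera('wrist') for _ in range(3)],0)); print(robot.read_state()['t'])"
```

```text
16.725
```

Call:
jog_arm(linear=[[0,0,0.03],[0,0,0],[0,0,0],[0,0,0],[0,0,0],[0,0,0],[0,0,0],[0,0,0],[0,0,0],[0,0,0],[0,0,0],[0,0,0],[0,0,0],[0,0,0],[0,0,0],[0,0,0]], rot=[[0,0,0],[0,0,0],[0,0,0],[0,0,0],[0,0,0],[0,0,0],[0,0,0],[0,0,0],[0,0,0],[0,0,0],[0,0,0],[0,0,0],[0,0,0],[0,0,0],[0,0,0],[0,0,0]])

```text
t: 18.73
ee_pos: [0.6254, 0.1904, 0.0683]
orientation: [-180.0, 0.1, 163.0]
ft_force: [-3.7, -3.2, 10.4]
width: 0.0149
```

Run:
```python
from h import *
a=np.load('n0.npy'); sc=robot.camera("scene"); b=np.mean([robot.camera('wrist') for _ in range(3)],0); s=robot.read_state()
print(s["t"],s["width"],s["ft_force"],s["moment"],s["ee_pos"])
nut=(slice(165,200),slice(236,290)); hd=(slice(238,268),slice(247,278))
for n,r in(("nut",nut),("head",hd)): d=np.abs(a-b)[r].sum(2); print(n,d.mean(),d.max())
bb=cv2.phaseCorrelate(cv2.cvtColor(a[nut].astype(np.float32),7),cv2.cvtColor(b[nut].astype(np.float32),7)); print(bb)
k=K("wrist")
save("m.png",np.hstack([cv2.resize(x.astype(np.uint8)[160:275,225:300],(390,598),interpolation=cv2.INTER_CUBIC) for x in(a,b)]))
```

```text
18.925 0.015096461034079007 [-2.72301138 -1.90945094 10.7716024 ] [-0.60486715  0.84648207 -0.07140297] [0.62545016 0.19038342 0.06827135]
nut 3.098941798941799 36.33333333333334
head 4.2129032258064525 53.33333333333333
((0.06101670779868584, -0.011591666541537649), 0.9982975010028101)
```

View pics/m.png

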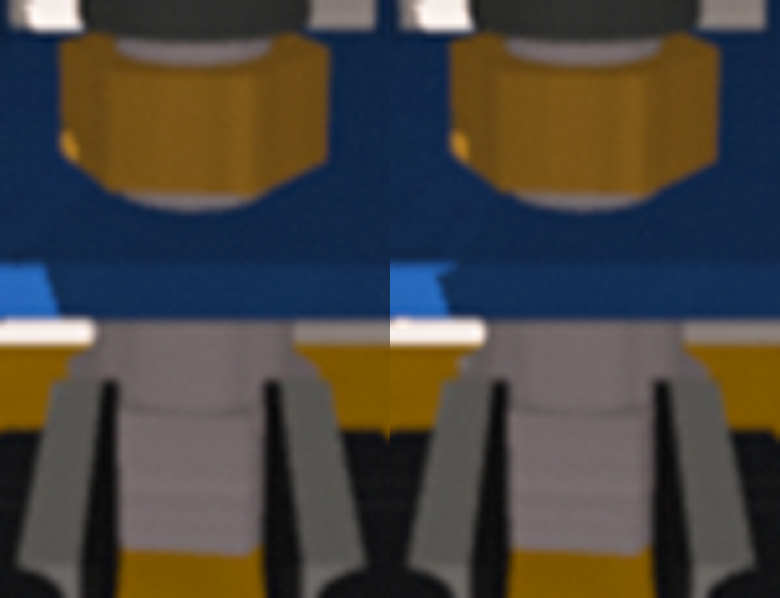

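The nut and head edges are the same in both frames 2 s apart; free turning would have been about 34°. The grip is holding, so I'm handing in.

```bash
python3 -c "
from h import *
print(robot.sign_off()); s=robot.read_state(); print(s['t'],s['width'],s['ft_force'])"
```

```text
the job is handed in; nothing more can be done
None
the job is handed in; nothing more can be done
```

The amber bottle is standing in the white nest, released, and the fingers are gripping the bolt head. I handed the job in at about 19 s of the 48 s limit; no verdict came back.

- **Bottle in the nest:** it reached the hole floor with a 7.6 N upward force before I opened the fingers. Afterwards the wrist picture showed it upright in the hole, matching the predicted outline to about 1 mm. I did not look at it again after the arm moved to the bolt.
- **Bolt head grip:** wrist pictures 2 s apart showed the nut and head in the same position, where free turning would have been about 34°. The grasp point was about 2 mm from my estimate of the head's centre.
- **Finger opening disagrees:** it reads less than the true size both times, 23.7 mm on the 28 mm bottle and 15 mm on the 24 mm head. I put this down to soft contact but did not confirm it.
- **Leftover force:** about 11 N still pushes upward on the tool, well under the limits.
- **Other objects:** I aimed not to touch anything else and saw no sign that I had. I did not re-measure the other objects' positions at the end.

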